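# Set the lobby vases back on their stands

## Robot

A 6-joint arm with a two-finger parallel gripper is mounted at the origin on the work surface. World frame = base frame: x ahead of the robot, y to its left, z up, the work surface at z = 0. Lengths are in mm, angles in rad, forces in N, time in s.
With the tool pointing down it reaches from about 350 to 975 mm from the base axis. Payload 7.1 kg.
Tool frame: the origin (TCP) lies between the finger pads; the fingertips stand 8 mm ahead of it and the grasp point (between the pads) lies 11 mm behind it (nose_length is the distance from the TCP to the fingertips, in mm); z points along the fingers, y is the line along which they close (so a half turn about z gives the same grasp; the last joint's range is limited). The gripper opens to 88 mm and grips with 3 to 60 N. Pads are 20 mm wide; open, the fingers measure 115 mm over their backs; the gripper's body (75 mm by 178 mm) begins 61 mm behind the grasp point.
Start: joints at [1.093, 0.423, 1.63, -0, 1.089, -0.019], TCP at [276.763, 560.363, 230.675] pointing down, gripper open.
Joint ranges: [-3, 3], [-0.9, 2.11], [0.09, 2.58], [-1.31, 4.45], [0.11, 2.69], [-2.54, 2.54]. Speed limits (rad/s): [2.39, 2.39, 3.01, 3.14, 3.14, 3.14].

## Interface

Orientations are given as a rotation vector (axis times angle).
In Python, from plant import sense, capture, job_done, nose_length gives the robot as it stands.
- The arm moves only by the shell command python3 -m crank 'ROWS' [OPENING] [FORCE]. ROWS is text: rows parted by semicolons, each of 6 numbers parted by spaces: the shift along the tool's x, y, z in cm, then the turn, a rotation vector about the tool's x, y, z in rad. In form: tx ty tz wx wy wz; .... A call has 1 to 12 rows; each row is the pose to reach, as a shift and turn from the pose commanded when the call began, along the tool's axes at that moment; what a row does not reach only later rows make up. A row lasts 1/8 s, in which the tool goes at most 62.5 mm and 10.7 degrees, less where a joint would pass 70% of its speed; a pose out of reach is approached as far as the arm can. A call with a gripper value outside its range is refused whole. OPENING is the opening, from -1 (shut) to 1 (fully open), set as the call begins (- or left out, the last holds). The fingers move at their own pace and stop on an object; FORCE is the grip in N (left out, the last holds). Time passes only in rows, so rows that repeat a pose let the fingers close. It gives the time, the measured TCP pose, the force, the opening and the grip force at its end, in the units of the state.
- sense(): the state, without advancing time (a new reading comes with each control period).
- capture(name): name is "side" or "top" or "wrist"; returns a dict with "img" (400x640x3 uint8, blue, green, red), "camera_matrix" (3x3 intrinsics, pixels), "k1" (the pictures are not rectified: a ray, as slopes to the right and down, at radius r is drawn at 1 + k1 r^2 times it, then the intrinsics apply), "R" (3x3) and "t" (3): a world point X has camera coordinates R X + t. Camera axes: x right, y down, z forward; pixel columns grow to the right and rows downward; lengths in mm; the calibration is good to about 2 mm. A picture is of the moment at which its call begins. There is no depth.
- job_done(): hands the job in; it is judged then, once.
The state is a dict: "time_s": time; "q": joint angles; "joint_vel": joint speeds; "joint_torque": joint torques, N m; "position": TCP position; "eef_rot": TCP orientation; "force": force on the tool from outside, world axes, zero at the start; "moment": the same for the moment, N m; "gripper_width": finger opening in mm; "gripper_force": force on a finger pad.
Only numpy, scipy, OpenCV 4.12 (cv2) and the standard library are available. Lean on these libraries where they do the work, as an engineer would, in place of code of your own. Each camera call takes 0.05 s, during which the arm holds its last target. There are 200 camera calls.

## Task

The lobby vases have been taken down for dusting and stand about on the reception counter. Put each of the four porcelain vases back, upright, on its own wooden stand - the one whose recess matches its foot in shape and size - with the whole foot down flat inside the recess. They are fragile: set them down rather than drop them, do not tip any over, and leave the desk bell and the room key where they are.

Things in the scene. Friction and masses are not known exactly. Their poses are not given: they have to be found in the camera images.
- baluster_vase: Loose white porcelain vase with thin blue bands, standing upright on the counter; origin at the centre of the foot's underside, z up. Round foot 80 mm across, 152 mm tall, belly 104 mm across at 68 to 82 mm height; straight round neck 48 mm across from 112 mm to the mouth at 152 mm. About 0.5 kg.
- bud_vase: Loose white porcelain vase with thin blue bands, standing upright on the counter; origin at the centre of the foot's underside, z up. The smallest: round foot 44 mm across, 128 mm tall, belly 64 mm across at 46 mm height; straight round neck 28 mm across from 86 mm to the mouth at 128 mm. About 0.22 kg.
- square_vase: Loose white porcelain vase with thin blue bands, standing upright on the counter; origin at the centre of the foot's underside, z up. Square body and foot, 60 by 60 mm, sides along x and y, body up to 98 mm; straight round neck 44 mm across from 101 mm to the mouth at 142 mm. About 0.45 kg.
- flask_vase: Loose white porcelain vase with thin blue bands, standing upright on the counter; origin at the centre of the foot's underside, z up. Flat, disc-shaped moon flask on an oblong foot 88 mm long (along x) by 40 mm (along y); the upright disc is 98 mm across and 38 mm thick (along y), its top at 114 mm; straight round neck 30 mm across from 118 mm to the mouth at 160 mm. About 0.4 kg.
- large_round_stand: Low wooden vase stand, lip and four bun feet of light wood, recess lined with grey felt; fixed to the counter. Origin on the counter under its centre; recess floor 20 mm and lip top 28 mm above the counter, lip 9 mm thick. Round recess 96 mm across.
- small_round_stand: Low wooden vase stand, lip and four bun feet of light wood, recess lined with grey felt; fixed to the counter. Origin on the counter under its centre; recess floor 20 mm and lip top 28 mm above the counter, lip 9 mm thick. Round recess 60 mm across.
- square_stand: Low wooden vase stand, lip and four bun feet of light wood, recess lined with grey felt; fixed to the counter. Origin on the counter under its centre; recess floor 20 mm and lip top 28 mm above the counter, lip 9 mm thick. Square recess 76 by 76 mm, sides along x and y.
- oblong_stand: Low wooden vase stand, lip and four bun feet of light wood, recess lined with grey felt; fixed to the counter. Origin on the counter under its centre; recess floor 20 mm and lip top 28 mm above the counter, lip 9 mm thick. Oblong recess 104 mm long (along x) by 56 mm (along y).
- desk_bell: Bystander: brass desk bell on a black base, 74 mm across, 58 mm tall, loose; origin at the centre of its underside.
- room_key: Bystander: room key on a pear-shaped brass fob, lying along x, 29 mm wide and high, from -68 mm (fob) to +69 mm (key) along x about the origin, which is on the counter; loose.
Things that resemble listed ones, but are neither listed nor needed, are in the scene too. What is shaped like the baluster_vase but purple is not meant. Leave any purple look-alike of the square_vase alone.

How it is judged:
By the outcome, as a careful person would: the job done as asked, in the order asked, and still so for the second after the job is handed in, with the robot touching nothing.
It also fails if it takes over 99 s, if anything falls off the work surface, if the arm or the gripper's body presses on something with over 40 N, if the wrist force passes 120 N, or if a joint passes its speed limit or range.

## Working session

There is one attempt and no reset: what is moved stays moved. The work goes in short steps, Python scripts to look and compute and a shell command to move; the robot and the scene stay as the last step left them, time stands still between calls to the robot, and variables do not carry over. Pictures are saved under pics/ and viewed, at most 15 in all, crops included, and the job is handed in when it is done.

```bash
ls; mkdir -p pics; python3 - <<'E'
from plant import sense,capture,nose_length
import cv2
print(sense()); print(nose_length)
for n in("top","side"):
    c=capture(n); cv2.imwrite(f"pics/{n}0.png",c["img"]); print(n,c["camera_matrix"],c["k1"],c["R"],c["t"])
E
```

```text
pics
{'time_s': 0.0, 'q': array([ 1.09299265e+00,  4.23831407e-01,  1.63064654e+00,  1.51045868e-05,
        1.08860205e+00, -1.89902747e-02]), 'joint_vel': array([ 6.74909575e-04,  5.30279587e-04,  5.77252155e-04, -7.19960210e-04,
       -1.54216107e-05,  1.13862342e-03]), 'joint_torque': array([ 5.33165112e-04, -5.44638562e+01, -2.73660904e+01,  6.43395167e-02,
        2.27832247e-02, -2.00438521e-04]), 'position': array([276.53101402, 559.91463922, 229.92465337]), 'eef_rot': array([-7.14322010e-01, -3.05891558e+00,  2.25916111e-03]), 'force': array([ 0.24617639, -0.90868014, -0.58391339]), 'moment': array([0.00409883, 0.03850574, 0.03047965]), 'gripper_force': 0.0, 'gripper_width': 88.05820862367639}
8.0
top [[403.97159238   0.         321.67090692]
 [  0.         403.97159238 197.81187242]
 [  0.           0.           1.        ]] -0.008685667951867666 [[ 0.00494408 -0.99998156  0.00352608]
 [-0.99451963 -0.00528527 -0.10441638]
 [ 0.10443309 -0.00299051 -0.99452742]] [  49.71127511  592.23806205 1070.07976537]
side [[373.34226048   0.         315.40819962]
 [  0.         373.34226048 199.15822525]
 [  0.           0.           1.        ]] 0.003627025168631723 [[ 0.97326251 -0.2289051   0.01904063]
 [-0.12256757 -0.58766076 -0.79976998]
 [ 0.19426086  0.77605237 -0.60000453]] [-552.88148298  129.47762621  873.89882344]
```

View pics/top0.png

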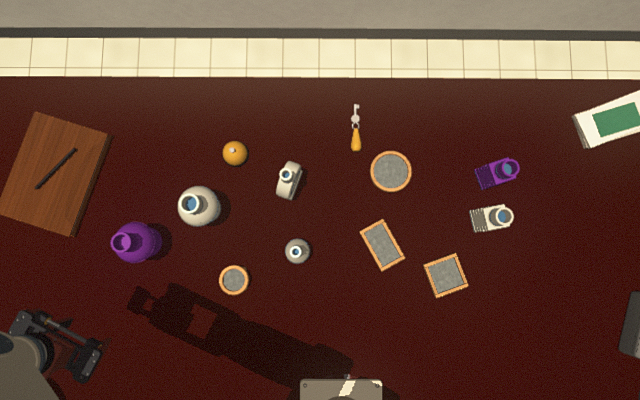

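View pics/side0.png

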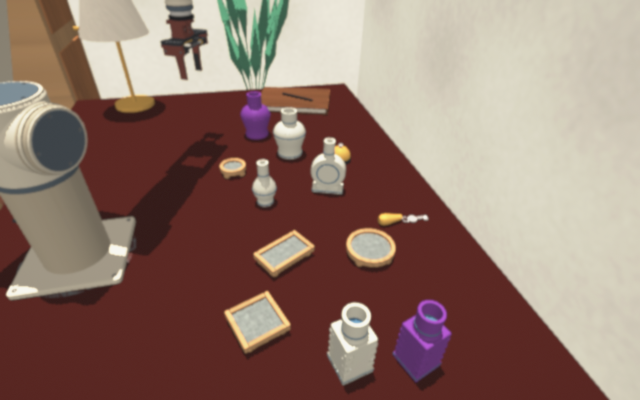

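The top view shows: baluster_vase (200,205), flask_vase (289,180), bud_vase (297,251) and square_vase (493,217). The stands are large round (391,171), oblong (382,245), square (446,275) and small round (234,280). The bell is at (235,153) and the key at (355,130).

There are two pairs of candidates. For the baluster, white (200,205) fits and purple (135,243) doesn't. For the square vase, white (493,217) fits and purple (497,172) doesn't. The task wants the white ones with blue bands. I'll confirm with a crop and measure at the same time.

```bash
cat > h.py <<'E'
import numpy as np, cv2
from plant import sense,capture
def back(c,uv,z):
    uv=np.atleast_2d(np.asarray(uv,float)).reshape(-1,1,2)
    n=cv2.undistortPoints(uv,c["camera_matrix"],np.array([c["k1"],0,0,0,0]))[:,0]
    d=np.c_[n,np.ones(len(n))]@c["R"]; o=-c["R"].T@c["t"]
    return (o+d*((z-o[2])/d[:,2])[:,None])[:,:2]
def proj(c,X):
    return cv2.projectPoints(np.asarray(X,float).reshape(-1,3),cv2.Rodrigues(c["R"])[0],c["t"],c["camera_matrix"],np.array([c["k1"],0,0,0,0]))[0][:,0]
def dist(c,xyz): return 0
E
python3 - <<'E'
from h import *
c=capture("top"); s=capture("side")
np.save("top.npy",c,allow_pickle=True); np.save("side.npy",s,allow_pickle=True)
for n,cc,boxes in(("top",c,dict(big=(391,171),obl=(382,245),sq=(446,275),sm=(234,280))),("side",s,dict(big=(371,248),obl=(284,253),sq=(257,322),sm=(233,168)))):
    hsv=cv2.cvtColor(cc["img"],cv2.COLOR_BGR2HSV)
    m=cv2.inRange(hsv,(8,60,120),(25,255,255))
    for k,(u,v) in boxes.items():
        w=np.zeros_like(m); r=40 if n=="top" else 48
        w[max(0,v-r):v+r,u-r:u+r]=m[max(0,v-r):v+r,u-r:u+r]
        nl,l,st,ct=cv2.connectedComponentsWithStats(w)
        i=1+np.argmax(st[1:,4]); ys,xs=np.where(l==i)
        P=back(cc,np.c_[xs,ys],28).astype(np.float32)
        print(n,k,st[i],cv2.minAreaRect(P),cv2.minEnclosingCircle(P))
def crop(cc,x,y,w,h,f): return cv2.resize(cc["img"][y:y+h,x:x+w],None,fx=f,fy=f,interpolation=cv2.INTER_CUBIC)
A=crop(c,160,145,160,130,5)  # 800x650 ->scaled
cv2.imwrite("pics/a.png",crop(c,165,150,160,120,5)); cv2.imwrite("pics/b.png",crop(c,455,145,80,100,6)); cv2.imwrite("pics/c.png",crop(s,240,90,130,125,4.8)[:600])
E
```

```text
top big [370 151  42  41 508] ((667.8458251953125, -136.53799438476562), (111.58162689208984, 113.36724853515625), 0.3107818365097046) ((668.405029296875, -136.74331665039062), 57.86148452758789)
top obl [360 219  45  53 536] ((466.51422119140625, -110.75200653076172), (123.40419006347656, 76.64675903320312), 29.066879272460938) ((465.4082946777344, -110.92051696777344), 69.90067291259766)
top sq [423 253  46  45 507] ((385.0830078125, -281.001220703125), (95.54438781738281, 95.74169158935547), 19.826358795166016) ((385.722900390625, -280.6361999511719), 65.387939453125)
top sm [219 265  30  30 354] ((371.315185546875, 288.8968505859375), (78.02958679199219, 76.2090072631836), 46.19658660888672) ((370.80877685546875, 288.556396484375), 39.807796478271484)
side big [346 227  50  40 809] ((667.6846313476562, -141.6090545654297), (131.78359985351562, 115.98155212402344), 73.00812530517578) ((663.2362670898438, -142.5999298095703), 68.62310791015625)
side obl [253 229  62  47 879] ((467.0426940917969, -115.45523071289062), (132.28170776367188, 89.43128967285156), 29.313983917236328) ((466.7371826171875, -115.50868225097656), 76.8446273803711)
side sq [ 224  290   67   62 1206] ((386.51226806640625, -284.8750915527344), (98.92115020751953, 105.87081146240234), 19.982481002807617) ((386.05877685546875, -284.1114807128906), 68.78123474121094)
side sm [219 157  28  21 342] ((372.1859436035156, 276.233154296875), (115.8548583984375, 81.91390228271484), 88.39661407470703) ((370.61981201171875, 275.1780090332031), 59.6178092956543)
```

View pics/a.png

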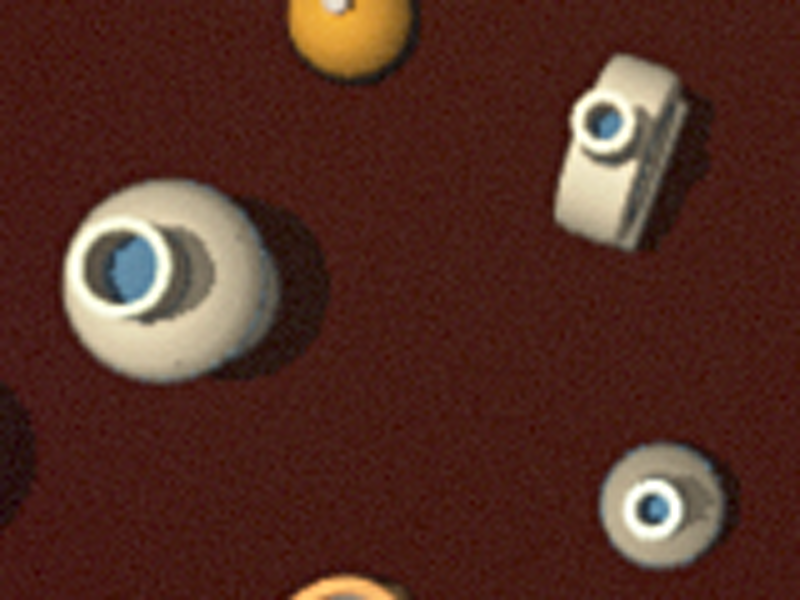

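View pics/b.png

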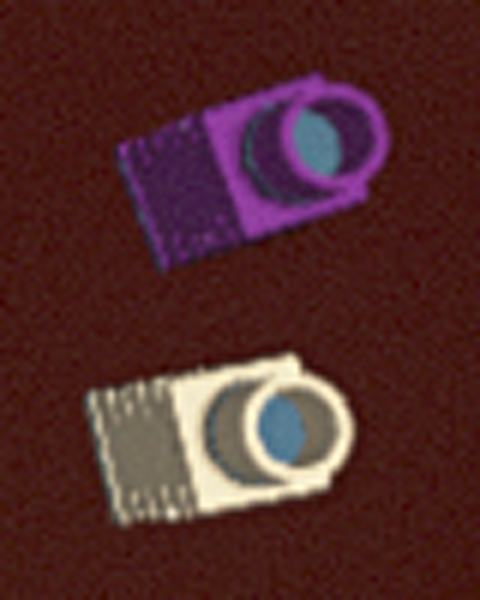

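View pics/c.png

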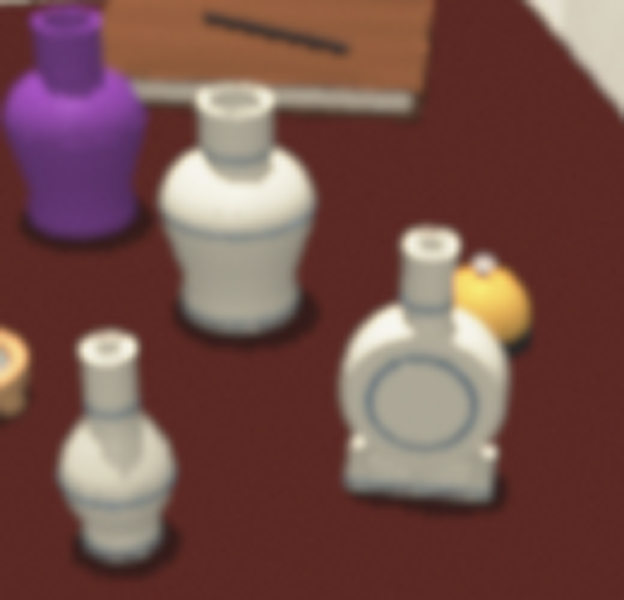

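The crops confirm that white (200,205) and (493,217) are the vases meant. The purple ones are look-alikes. Next I'll compute the positions from the mouth ellipses and the edges.

```bash
python3 - <<'E'
from h import *
c=np.load("top.npy",allow_pickle=True).item(); s=np.load("side.npy",allow_pickle=True).item()
f=lambda p,o,k:(np.array(p)+.5)/k-.5+o
T=dict(bal=(f((124,267),(165,150),5),152),flask=(f((605,124),(165,150),5),160),bud=(f((655,509),(165,150),5),128),sq=(f((300,432),(455,145),6),142))
S=dict(bal=f((236,101),(240,90),4.8),flask=f((431,244),(240,90),4.8),bud=f((108,348),(240,90),4.8),sq=np.array((356,315.)))
for k,(p,z) in T.items():
    a=back(c,p,z)[0]; b=back(s,S[k],z)[0]; print(k,"top",a.round(1),"side",b.round(1),"reach",np.hypot(*a).round())
ang=lambda P,z,o,k:(lambda q:(np.degrees(np.arctan2(*(q[1]-q[0])[::-1])).round(1),np.linalg.norm(q[1]-q[0]).round(1)))(back(c,[f(p,o,k) for p in P],z))
print("sq top edge",ang([(180,375),(203,515)],98,(455,145),6),"foot",ang([(92,395),(118,522)],0,(455,145),6),"side",ang([(180,375),(295,356)],98,(455,145),6))
print("flask foot",ang([(685,98),(637,250)],10,(165,150),5))
# side: flask foot front edge
q=back(s,[f((345,490),(240,90),4.8),f((493,500),(240,90),4.8)],0);d=q[1]-q[0];print("flask side foot",np.degrees(np.arctan2(d[1],d[0])),np.linalg.norm(d))
for n,x in(("obl",(466.5,-110.7)),):
    hsv=cv2.cvtColor(c["img"],cv2.COLOR_BGR2HSV); m=cv2.inRange(hsv,(8,60,120),(25,255,255))
    for w in((360,219,45,53),(423,253,46,45)):
        x,y,W,H=w; ys,xs=np.where(m[y:y+H,x:x+W]); print(cv2.boxPoints(cv2.minAreaRect(back(c,np.c_[xs+x,ys+y],28).astype(np.float32))).round(0).tolist())
R=cv2.Rodrigues(sense()["eef_rot"])[0]; print(R.round(3))
E
```

```text
bal top [564.9 373.2] side [566.  371.9] reach 677.0
flask top [634.9 140.6] side [636.8 140.2] reach 650.0
bud top [449.5 116.2] side [450. 117.] reach 464.0
sq top [ 536.5 -394.4] side [ 538.  -394.8] reach 666.0
sq top edge (np.float64(-172.7), np.float64(60.0)) foot (np.float64(-170.2), np.float64(59.9)) side (np.float64(-80.4), np.float64(50.3))
flask foot (np.float64(163.2), np.float64(89.4))
flask side foot -18.32797898439408 90.23574108497691
[[394.0, -107.0], [431.0, -174.0], [539.0, -114.0], [502.0, -47.0]]
[[324.0, -252.0], [356.0, -342.0], [446.0, -310.0], [414.0, -220.0]]
[[-0.897  0.443 -0.   ]
 [ 0.443  0.897 -0.001]
 [-0.    -0.001 -1.   ]]
```

Both cameras agree to within 2 mm, and the sizes match the given ones (lip outsides 114, 122x74 and 94, flask foot 88, square 60).

| Thing | x | y | Yaw (°) |
|---|---|---|---|
| baluster_vase | 565.4 | 372.6 | – |
| flask_vase | 635.8 | 140.4 | -17.5 |
| bud_vase | 449.8 | 116.6 | – |
| square_vase | 537 | -394.6 | 9 |
| oblong_stand | 466.5 | -111 | 29 |
| square_stand | 385 | -281 | 19.7 |
| large_round_stand | 668 | -137 | – |
| small_round_stand | 371 | 288.7 | – |

I'll start with the flask, turning the tool so that x=+Y, y=+X and z is down.

```bash
python3 -m crank '-4.2 -1.8 0 0 0 .093; -8.5 -3.6 0 0 0 .185; -12.7 -5.4 0 0 0 .278; -16.9 -7.2 0 0 0 .371; -21.2 -9 0 0 0 .463; -25.4 -10.9 0 0 0 .556; -29.6 -12.7 0 0 0 .649; -33.9 -14.5 0 0 0 .741; -38.1 -16.3 0 0 0 .834; -42.3 -18.1 0 0 0 .927; -46.6 -19.9 0 0 0 1.019; -50.8 -21.7 0 0 0 1.112' 1 25; python3 -m crank '0 0 0 0 0 0;0 0 0 0 0 0;0 0 0 0 0 0'
python3 - <<'E'
from h import *
s=sense(); print(cv2.Rodrigues(s["eef_rot"])[0].round(4)); c=capture("wrist"); cv2.imwrite("pics/w0.png",c["img"])
p=proj(c,[[635.8,140.4,160],[635.8,140.4,0]]); print(p)
E
```

```text
time_s: 1.7
position: [636.9, 139.5, 230.5]
eef_rot: [-2.225, -2.218, 0.0]
force: [0.3, 0.0, 0.3]
gripper_width: 87.8
gripper_force: 0.0
time_s: 2.08
position: [635.3, 141.8, 230.6]
eef_rot: [-2.219, -2.223, 0.001]
force: [-0.3, -0.3, -0.2]
gripper_width: 87.2
gripper_force: 0.0
[[-1.7e-03  1.0e+00 -6.0e-04]
 [ 1.0e+00  1.7e-03  0.0e+00]
 [ 1.0e-04 -6.0e-04 -1.0e+00]]
[[318.71011947 212.66189722]
 [318.75819269 170.17410502]]
```

View pics/w0.png

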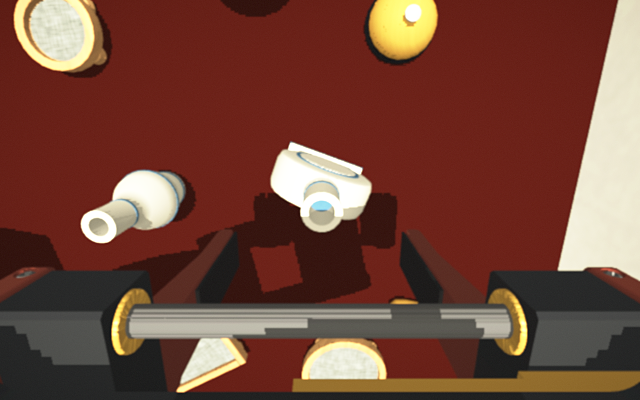

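The wrist view shows the flask mouth at (320,209), against (319,213) predicted, so the position is confirmed. Descending.

```bash
python3 -m crank '-.05 .05 4 0 0 0; -.1 .05 7 0 0 0; -.1 .05 9 0 0 0; -.1 .05 9.95 0 0 0;-.1 .05 9.95 0 0 0'; python3 -m crank '0 0 0 0 0 0;0 0 0 0 0 0;0 0 0 0 0 0;0 0 0 0 0 0;0 0 0 0 0 0;0 0 0 0 0 0' -1 25
```

```text
time_s: 2.75
position: [636.6, 140.1, 131.1]
eef_rot: [-2.221, -2.222, 0.0]
force: [-0.8, 0.3, 0.1]
gripper_width: 87.8
gripper_force: 0.0
time_s: 3.5
position: [636.6, 139.8, 131.2]
eef_rot: [-2.221, -2.221, 0.0]
force: [0.5, -0.8, 0.3]
gripper_width: 31.4
gripper_force: 0.0
```

```bash
python3 -m crank '0 0 0 0 0 0;0 0 0 0 0 0;0 0 0 0 0 0; 0 0 -1 0 0 0; 0 0 -3 0 0 0; 0 0 -5 0 0 0;0 0 -7 0 0 0;0 0 -8 0 0 0'
```

```text
time_s: 4.5
position: [637.4, 140.0, 213.6]
eef_rot: [2.22, 2.22, 0.004]
force: [0.9, -0.1, -4.6]
gripper_width: 29.7
gripper_force: 25.0
```

```bash
python3 -m crank '-1.2 -.8 0 0 0 -.04;-3.7 -2.5 0 0 0 -.12; -6.3 -4.2 0 0 0 -.203; -8.8 -5.9 0 0 0 -.284; -11.3 -7.6 0 0 0 -.365; -13.8 -9.3 0 0 0 -.447; -16.3 -11 0 0 0 -.528; -18.8 -12.7 0 0 0 -.609; -21.3 -14.4 0 0 0 -.69; -23.8 -16.2 0 0 0 -.772; -25.1 -17 0 0 0 -.812;-25.1 -17 0 0 0 -.812'; python3 -m crank '0 0 0 0 0 0;0 0 0 0 0 0;0 0 1 0 0 0;0 0 2 0 0 0'
python3 - <<'E'
from h import *
s=sense(); print(cv2.Rodrigues(s["eef_rot"])[0].round(4)); c=capture("side"); cv2.imwrite("pics/s1.png",cv2.resize(c["img"][140:340,190:440],None,fx=3,fy=3))
E
```

```text
time_s: 6.0
position: [466.2, -111.8, 211.5]
eef_rot: [1.167, 2.917, 0.0]
force: [-0.5, 1.2, -4.1]
gripper_width: 29.2
gripper_force: 25.0
time_s: 6.5
position: [466.6, -110.8, 190.3]
eef_rot: [-1.163, -2.918, 0.0]
force: [-0.6, -0.2, -3.8]
gripper_width: 29.6
gripper_force: 25.0
[[-7.259e-01  6.878e-01 -4.000e-04]
 [ 6.878e-01  7.259e-01  1.000e-04]
 [ 4.000e-04 -2.000e-04 -1.000e+00]]
```

View pics/s1.png

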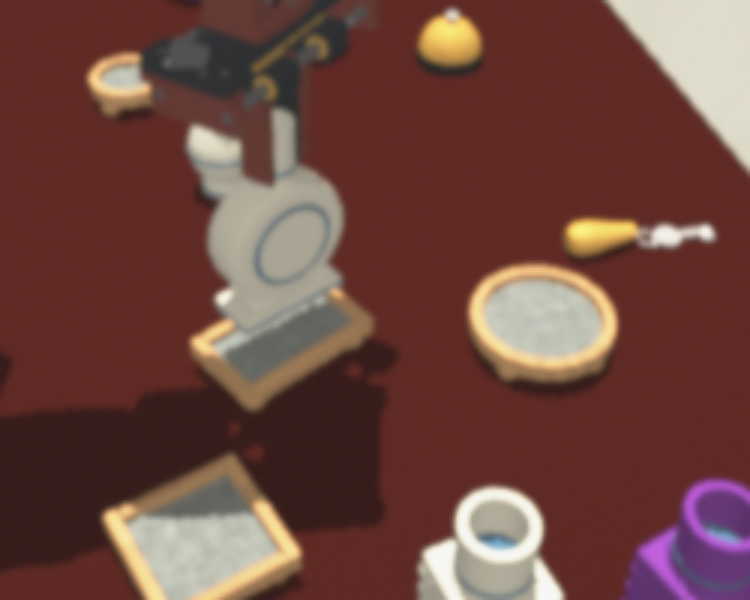

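The flask hangs upright and parallel to the oblong stand, centred above it (280,310). Lowering it until it touches.

```bash
python3 -m crank '0 0 1.2 0 0 0;0 0 2.2 0 0 0;0 0 3 0 0 0;0 0 3.5 0 0 0;0 0 3.75 0 0 0;0 0 3.85 0 0 0;0 0 3.95 0 0 0;0 0 3.95 0 0 0'
```

```text
time_s: 7.55
position: [466.7, -111.2, 151.8]
eef_rot: [1.163, 2.918, 0.0]
force: [-0.3, -0.2, -4.1]
gripper_width: 29.6
gripper_force: 25.0
```

```bash
python3 -m crank '0 0 .07 0 0 0;0 0 .13 0 0 0;0 0 .13 0 0 0'
```

```text
time_s: 7.92
position: [467.0, -111.3, 151.0]
eef_rot: [1.163, 2.917, 0.0]
force: [-1.9, 0.6, 4.6]
gripper_width: 29.7
gripper_force: 25.0
```

```bash
python3 -m crank '0 0 0 0 0 0;0 0 0 0 0 0;0 0 0 0 0 0;0 0 0 0 0 0;0 0 -1 0 0 0; 0 0 -3 0 0 0; 0 0 -6 0 0 0;0 0 -8 0 0 0;0 0 -8 0 0 0' 1; python3 - <<'E'
from h import *
s=sense(); R=cv2.Rodrigues(s["eef_rot"])[0]; print((R.T@(np.array([565.4,372.6,230])-s["position"])).round(1))
E
```

```text
time_s: 9.05
position: [467.7, -111.5, 232.2]
eef_rot: [1.162, 2.914, 0.001]
force: [0.1, -0.4, -0.0]
gripper_width: 87.9
gripper_force: 0.0
[262.2 418.5   2.1]
```

```bash
python3 -m crank '1.2 1.9 0 0 0 .04;3.4 5.4 0 0 0 .12;5.8 9.2 0 0 0 .19;8.2 13 0 0 0 .27;10.6 16.9 0 0 0 .34;13 20.7 0 0 0 .42;15.4 24.6 0 0 0 .5;17.8 28.4 0 0 0 .57;20.2 32.3 0 0 0 .65;22.6 36.1 0 0 0 .72;25 39.9 0 0 0 .79;26.2 41.9 0 0 0 .812'; python3 -m crank '0 0 0 0 0 0;0 0 0 0 0 0;0 0 0 0 0 0'
python3 - <<'E'
from h import *
s=sense(); R=cv2.Rodrigues(s["eef_rot"])[0]; print(R.round(3),(R.T@(np.array([565.4,372.6,124])-s["position"])).round(1))
c=capture("wrist"); p=proj(c,[[565.4,372.6,152]])[0];print(p); cv2.imwrite("pics/w2.png",c["img"])
E
```

```text
time_s: 10.55
position: [564.4, 375.1, 228.9]
eef_rot: [-2.221, -2.221, 0.002]
force: [-0.3, -0.6, 0.2]
gripper_width: 87.5
gripper_force: 0.0
time_s: 10.92
position: [564.6, 371.9, 230.2]
eef_rot: [2.222, 2.221, -0.001]
force: [1.3, 0.1, -0.1]
gripper_width: 87.8
gripper_force: 0.0
[[ 0.001  1.    -0.001]
 [ 1.    -0.001 -0.001]
 [-0.001 -0.001 -1.   ]] [  0.7   0.8 106.2]
[319.0925982  206.76807597]
```

View pics/w2.png

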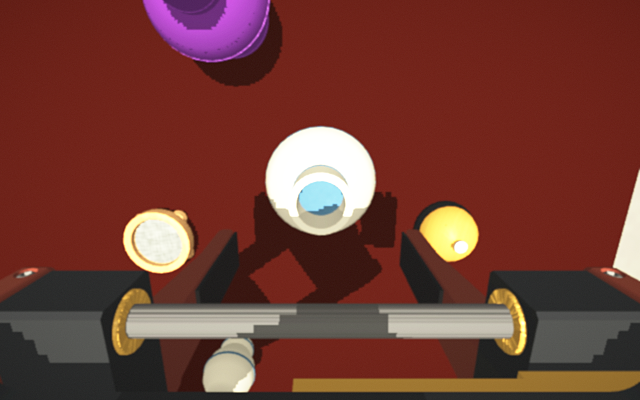

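The baluster mouth sits at (320,202), against (319,207) predicted. That is within a few mm along the pads, so the grasp is safe.

```bash
python3 -m crank '.1 .1 4 0 0 0; .1 .1 7.5 0 0 0; .1 .1 9.8 0 0 0; .1 .1 10.6 0 0 0;.1 .1 10.6 0 0 0'; python3 -m crank '0 0 0 0 0 0;0 0 0 0 0 0;0 0 0 0 0 0;0 0 0 0 0 0;0 0 0 0 0 0;0 0 0 0 0 0' -1 30
```

```text
time_s: 11.6
position: [565.9, 373.8, 124.5]
eef_rot: [-2.222, -2.221, 0.0]
force: [-0.2, -0.0, -0.3]
gripper_width: 87.9
gripper_force: 0.0
time_s: 12.35
position: [565.8, 374.2, 124.6]
eef_rot: [-2.221, -2.221, -0.0]
force: [-0.7, -0.8, 2.3]
gripper_width: 47.9
gripper_force: 30.0
```

```bash
python3 -m crank '0 0 0 0 0 0;0 0 0 0 0 0; 0 0 -1 0 0 0; 0 0 -3 0 0 0; 0 0 -5 0 0 0;0 0 -7 0 0 0;0 0 -8 0 0 0;0 0 -8 0 0 0'
```

```text
time_s: 13.35
position: [566.2, 374.4, 205.7]
eef_rot: [2.221, 2.221, 0.003]
force: [-0.5, 0.4, -4.9]
gripper_width: 47.7
gripper_force: 30.0
```

```bash
python3 -m crank '-1.5 .3 0 0 0 0;-5 1 0 0 0 0;-10 2 0 0 0 0;-15 3 0 0 0 0;-20 4 0 0 0 0;-25 5 0 0 0 0;-30 6 0 0 0 0;-35 7 0 0 0 0;-40 8 0 0 0 0;-45 9 0 0 0 0;-49.5 9.9 0 0 0 0;-51.1 10.2 0 0 0 0'; python3 -m crank '0 0 0 0 0 0;0 0 1 0 0 0;0 0 3 0 0 0;0 0 4 0 0 0;0 0 4 0 0 0'
python3 - <<'E'
from h import *
s=sense(); print(s["position"])
c=capture("side"); cv2.imwrite("pics/s2.png",cv2.resize(c["img"][150:310,270:470],None,fx=3.5,fy=3.5))
E
```

```text
time_s: 14.85
position: [667.0, -140.4, 203.2]
eef_rot: [-2.224, -2.217, 0.002]
force: [0.4, 0.3, -4.4]
gripper_width: 47.5
gripper_force: 30.0
time_s: 15.48
position: [666.8, -136.0, 162.6]
eef_rot: [-2.219, -2.221, 0.003]
force: [-0.3, 0.6, -4.1]
gripper_width: 47.6
gripper_force: 30.0
[ 666.82933895 -136.02444764  162.5612475 ]
```

View pics/s2.png

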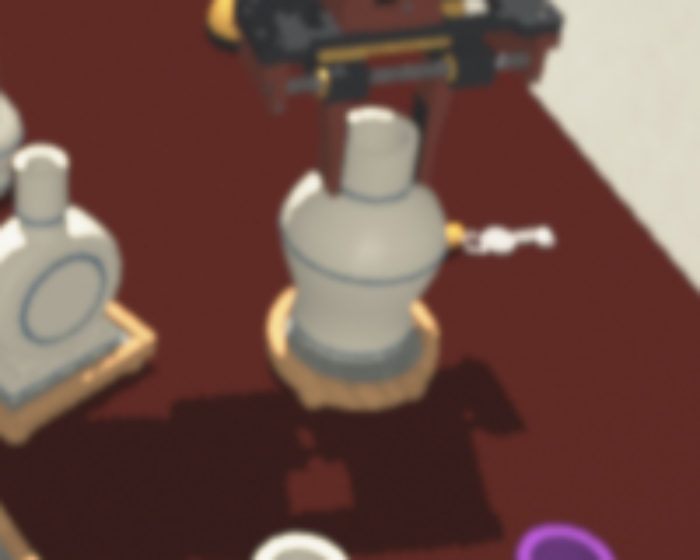

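The baluster is upright and centred over the large round recess (355,340). The flask is seated inside its lip. Lowering.

```bash
python3 -m crank '0 .05 .8 0 0 0;0 .1 1.3 0 0 0;0 .1 1.6 0 0 0;0 .1 1.75 0 0 0;0 .1 1.82 0 0 0;0 .1 1.82 0 0 0'
```

```text
time_s: 16.27
position: [668.8, -136.9, 146.3]
eef_rot: [2.221, 2.221, 0.0]
force: [-0.1, 0.3, -4.4]
gripper_width: 47.8
gripper_force: 30.0
```

```bash
python3 -m crank '0 0 .07 0 0 0;0 0 .14 0 0 0;0 0 .21 0 0 0;0 0 .21 0 0 0'
```

```text
time_s: 16.77
position: [668.9, -137.0, 144.6]
eef_rot: [2.221, 2.221, 0.0]
force: [-0.4, -0.7, 1.5]
gripper_width: 47.5
gripper_force: 30.0
```

```bash
python3 -m crank '0 0 0 0 0 0;0 0 0 0 0 0;0 0 0 0 0 0;0 0 0 0 0 0;0 0 -1 0 0 0; 0 0 -3 0 0 0; 0 0 -6 0 0 0;0 0 -8.5 0 0 0;-7 -3.5 -8.5 0 0 0;-12 -6 -8.5 0 0 0;-17 -8.7 -8.5 0 0 0;-22 -11.2 -8.5 0 0 0' 1; python3 -m crank '-3.76 -2 0 0 0 0;-3.76 -2 0 0 0 0;-3.76 -2 0 0 0 0;-3.76 -2 0 0 0 0'; python3 - <<'E'
from h import *
s=sense(); R=cv2.Rodrigues(s["eef_rot"])[0]; print((R.T@(np.array([537,-394.6,114])-s["position"])).round(1))
c=capture("wrist"); p=proj(c,[[537,-394.6,142]])[0];print(p); cv2.imwrite("pics/w3.png",c["img"])
E
```

```text
time_s: 18.27
position: [556.1, -358.8, 231.2]
eef_rot: [2.22, 2.22, 0.001]
force: [0.3, 0.4, 0.6]
gripper_width: 87.7
gripper_force: 0.0
time_s: 18.77
position: [537.6, -393.3, 229.6]
eef_rot: [2.219, 2.223, 0.0]
force: [0.6, 0.5, 0.5]
gripper_width: 88.0
gripper_force: 0.0
[ -1.3  -0.7 115.6]
[317.1765878  205.59089747]
```

View pics/w3.png

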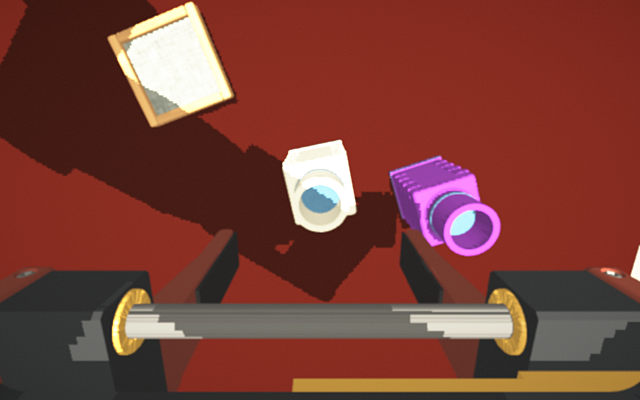

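The white square mouth is at (321,203), against (317,206) predicted. The purple look-alike at (467,225) has about 40 mm clearance from the finger. Descending on the white one.

```bash
python3 -m crank '-.1 0 4 0 0 0; -.1 0 8 0 0 0; -.1 0 10.6 0 0 0; -.1 0 11.5 0 0 0;-.1 0 11.5 0 0 0'; python3 -m crank '0 0 0 0 0 0;0 0 0 0 0 0;0 0 0 0 0 0;0 0 0 0 0 0;0 0 0 0 0 0;0 0 0 0 0 0;0 0 0 0 0 0' -1 30
```

```text
time_s: 19.45
position: [537.2, -394.9, 114.0]
eef_rot: [-2.22, -2.222, 0.0]
force: [0.1, -0.9, 0.3]
gripper_width: 87.7
gripper_force: 0.0
time_s: 20.32
position: [537.0, -395.6, 114.3]
eef_rot: [2.221, 2.221, 0.0]
force: [1.6, 0.2, 1.6]
gripper_width: 43.4
gripper_force: 30.0
```

```bash
python3 -m crank '0 0 0 0 0 0;0 0 -1 0 0 0; 0 0 -3 0 0 0; 0 0 -5 0 0 0;0 0 -7 0 0 0;0 0 -8 0 0 0;0 0 -8 0 0 0'
```

```text
time_s: 21.2
position: [537.2, -395.8, 195.4]
eef_rot: [2.22, 2.22, 0.0]
force: [0.3, -1.0, -3.1]
gripper_width: 43.8
gripper_force: 29.9
```

```bash
python3 -m crank '.9 -1.2 0 0 0 -.02;3 -4 0 0 0 -.05;5.2 -7 0 0 0 -.08;7.5 -10 0 0 0 -.12;9.7 -13 0 0 0 -.15;11 -14.7 0 0 0 -.18;11.4 -15.2 0 0 0 -.18;11.4 -15.2 1.5 0 0 -.18;11.4 -15.2 3.5 0 0 -.18;11.4 -15.2 4 0 0 -.18;11.4 -15.2 4 0 0 -.18'
python3 - <<'E'
from h import *
s=sense(); print(s["position"])
c=capture("side"); cv2.imwrite("pics/s3.png",cv2.resize(c["img"][200:400,170:420],None,fx=3,fy=3))
E
```

```text
time_s: 22.58
position: [384.9, -281.6, 153.4]
eef_rot: [-2.012, -2.411, 0.0]
force: [-0.4, 0.3, -3.1]
gripper_width: 44.0
gripper_force: 30.0
[ 384.90979174 -281.55218153  153.35637757]
```

View pics/s3.png

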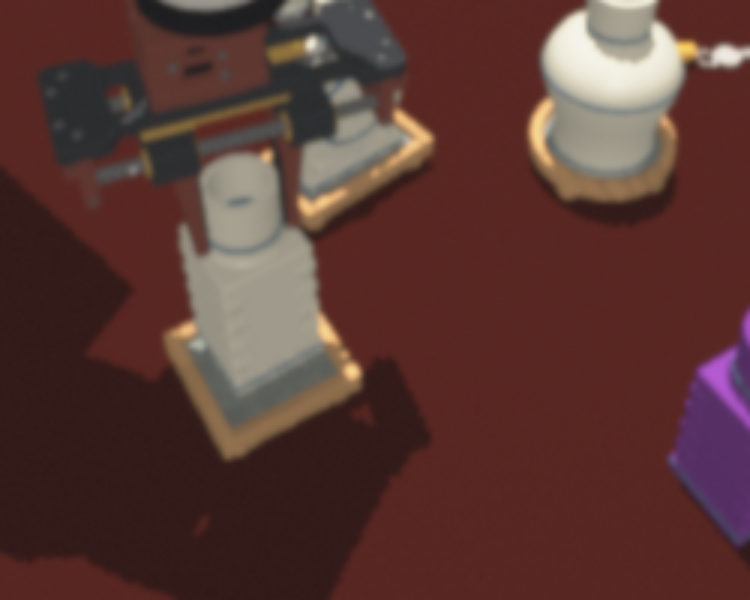

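The square vase is aligned with the square recess (255,370), still about 19 mm above it. The baluster is seated in its stand. Lowering.

```bash
python3 -m crank '0 0 .8 0 0 0;0 0 1.3 0 0 0;0 0 1.6 0 0 0;0 0 1.75 0 0 0;0 0 1.82 0 0 0;0 0 1.88 0 0 0;0 0 1.88 0 0 0'
```

```text
time_s: 23.5
position: [384.8, -281.5, 135.3]
eef_rot: [2.013, 2.412, -0.0]
force: [0.3, 0.4, -3.1]
gripper_width: 43.4
gripper_force: 30.0
```

```bash
python3 -m crank '0 0 .06 0 0 0;0 0 .12 0 0 0;0 0 .12 0 0 0'
```

```text
time_s: 23.88
position: [384.9, -281.5, 134.2]
eef_rot: [2.013, 2.412, 0.0]
force: [0.3, 0.7, -1.3]
gripper_width: 43.2
gripper_force: 30.0
```

```bash
python3 -m crank '0 0 .06 0 0 0;0 0 .06 0 0 0'; python3 -m crank '0 0 0 0 0 0;0 0 0 0 0 0;0 0 0 0 0 0;0 0 0 0 0 0;0 0 -1 0 0 0; 0 0 -3 0 0 0; 0 0 -6 0 0 0;0 0 -9.5 0 0 0;0 0 -9.5 0 0 0' 1; python3 - <<'E'
from h import *
s=sense(); R=cv2.Rodrigues(s["eef_rot"])[0]; print((R.T@(np.array([449.8,116.6,225])-s["position"])).round(1))
E
```

```text
time_s: 24.12
position: [385.0, -281.6, 134.1]
eef_rot: [2.012, 2.412, -0.0]
force: [-1.8, 1.4, 5.9]
gripper_width: 43.6
gripper_force: 30.0
time_s: 25.25
position: [386.2, -282.5, 231.4]
eef_rot: [2.009, 2.408, 0.0]
force: [0.5, 0.0, 0.4]
gripper_width: 87.5
gripper_force: 0.0
[381.3 134.    5.3]
```

```bash
python3 -m crank '2 .7 0 0 0 .02;6 2.1 0 0 0 .04;10.5 3.7 0 0 0 .06;15 5.3 0 0 0 .08;19.5 6.9 0 0 0 .1;24 8.5 0 0 0 .12;28.5 10 0 0 0 .14;33 11.6 0 0 0 .16;36.7 12.9 0 0 0 .18;38.1 13.4 0 0 0 .18;38.1 13.4 .5 0 0 .18;38.1 13.4 .5 0 0 .18'; python3 - <<'E'
from h import *
s=sense(); R=cv2.Rodrigues(s["eef_rot"])[0]; print(s["position"],(R.T@(np.array([449.8,116.6,99])-s["position"])).round(1))
c=capture("wrist"); p=proj(c,[[449.8,116.6,128]])[0];print(p); cv2.imwrite("pics/w4.png",c["img"])
E
```

```text
time_s: 26.75
position: [447.6, 116.3, 222.6]
eef_rot: [-2.221, -2.22, 0.003]
force: [-0.2, -0.8, 0.3]
gripper_width: 88.2
gripper_force: 0.0
[447.6441721  116.27899348 222.64950568] [  0.4   2.4 123.6]
[320.966414   200.93100094]
```

View pics/w4.png

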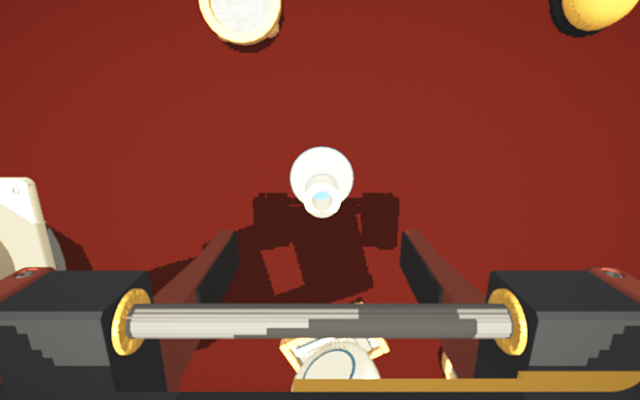

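The bud mouth is at (322,199), against (321,201) predicted. Descending.

```bash
python3 -m crank '0 .1 4 0 0 0; 0 .1 8 0 0 0; 0 .1 11.3 0 0 0; 0 .1 12.4 0 0 0;0 .1 12.4 0 0 0'; python3 -m crank '0 0 0 0 0 0;0 0 0 0 0 0;0 0 0 0 0 0;0 0 0 0 0 0;0 0 0 0 0 0;0 0 0 0 0 0;0 0 0 0 0 0;0 0 0 0 0 0' -1 20
```

```text
time_s: 27.42
position: [449.4, 116.8, 99.4]
eef_rot: [-2.222, -2.22, 0.001]
force: [-0.3, 0.4, -0.1]
gripper_width: 87.7
gripper_force: 0.0
time_s: 28.42
position: [449.4, 117.4, 99.4]
eef_rot: [-2.221, -2.221, 0.0]
force: [-0.1, 0.3, -0.6]
gripper_width: 27.7
gripper_force: 20.0
```

```bash
python3 -m crank '0 0 0 0 0 0;0 0 -1 0 0 0; 0 0 -3 0 0 0; 0 0 -5 0 0 0;0 0 -7 0 0 0;0 0 -8 0 0 0;0 0 -8 0 0 0'
```

```text
time_s: 29.3
position: [449.7, 117.4, 180.1]
eef_rot: [2.221, 2.221, 0.002]
force: [-0.3, 0.2, -2.0]
gripper_width: 27.6
gripper_force: 20.0
```

```bash
python3 -m crank '1.3 -.6 0 0 0 0;4.5 -2 0 0 0 0;8 -3.6 0 0 0 0;11.5 -5.2 0 0 0 0;14.8 -6.8 0 0 0 0;16.5 -7.6 0 0 0 0;17.1 -7.8 0 0 0 0;17.1 -7.8 1.5 0 0 0;17.1 -7.8 3.5 0 0 0;17.1 -7.8 4 0 0 0;17.1 -7.8 4 0 0 0'
python3 - <<'E'
from h import *
s=sense(); print(s["position"])
c=capture("side"); d=capture("top")
cv2.imwrite("pics/s4.png",np.hstack([cv2.resize(c["img"][110:190,190:270],(400,400)),cv2.resize(d["img"][230:310,190:270],(400,400))]))
E
```

```text
time_s: 30.68
position: [371.3, 287.7, 138.8]
eef_rot: [-2.222, -2.22, 0.002]
force: [0.5, -0.1, -1.4]
gripper_width: 27.6
gripper_force: 20.0
[371.3286484  287.68403202 138.84837579]
```

View pics/s4.png

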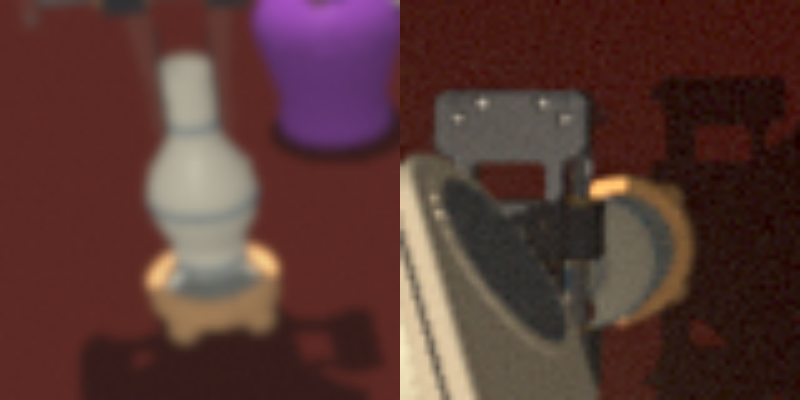

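The bud vase is upright over the small round recess (213,275). Lowering.

```bash
python3 -m crank '0 0 .8 0 0 0;.05 0 1.3 0 0 0;.05 0 1.6 0 0 0;.05 0 1.75 0 0 0;.05 0 1.82 0 0 0;.05 0 1.88 0 0 0;.05 0 1.92 0 0 0;.05 0 1.92 0 0 0'
```

```text
time_s: 31.78
position: [371.5, 288.9, 120.3]
eef_rot: [2.221, 2.221, 0.0]
force: [-0.3, -0.8, -1.4]
gripper_width: 27.6
gripper_force: 20.0
```

```bash
python3 -m crank '0 0 .06 0 0 0;0 0 .12 0 0 0;0 0 .12 0 0 0'
```

```text
time_s: 32.15
position: [371.6, 289.0, 119.4]
eef_rot: [2.221, 2.221, 0.001]
force: [-0.6, -0.2, 3.9]
gripper_width: 28.1
gripper_force: 20.0
```

Contact. I'll release, retreat away from the camera's view and take a final look.

```bash
python3 -m crank '0 0 0 0 0 0;0 0 0 0 0 0;0 0 0 0 0 0;0 0 0 0 0 0;0 0 -1 0 0 0; 0 0 -3 0 0 0; 0 0 -6 0 0 0;0 0 -9.5 0 0 0;0 0 -13 0 0 0;5 0 -16 0 0 0;10 0 -16 0 0 0;15 0 -16 0 0 0' 1; python3 -m crank '4 0 0 0 0 0;8 0 0 0 0 0;8 0 0 0 0 0;8 0 0 0 0 0'
python3 - <<'E'
from h import *
c=capture("side"); d=capture("top")["img"]
cv2.imwrite("pics/f1.png",cv2.resize(c["img"][90:390,150:550],(800,600)))
L=lambda a,b:cv2.resize(d[b-30:b+30,a-30:a+30],(390,290),interpolation=cv2.INTER_CUBIC)
cv2.imwrite("pics/f2.png",cv2.resize(d[90:315,170:470],(800,600)))
E
```

```text
time_s: 33.65
position: [371.5, 440.5, 280.7]
eef_rot: [-2.222, -2.221, -0.003]
force: [0.1, -0.2, -0.4]
gripper_width: 88.1
gripper_force: 0.0
time_s: 34.15
position: [371.2, 518.2, 279.1]
eef_rot: [2.221, 2.221, -0.001]
force: [0.4, -0.1, -1.1]
gripper_width: 87.7
gripper_force: 0.0
```

View pics/f1.png

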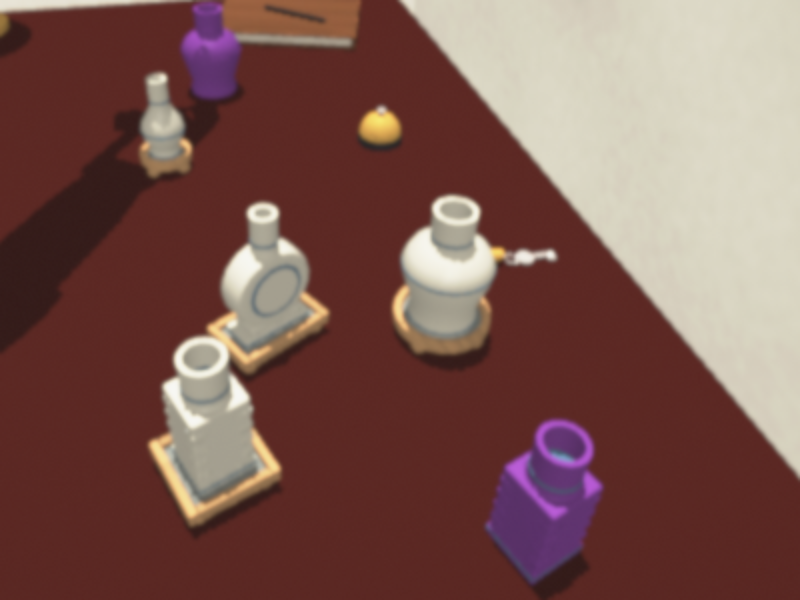

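View pics/f2.png

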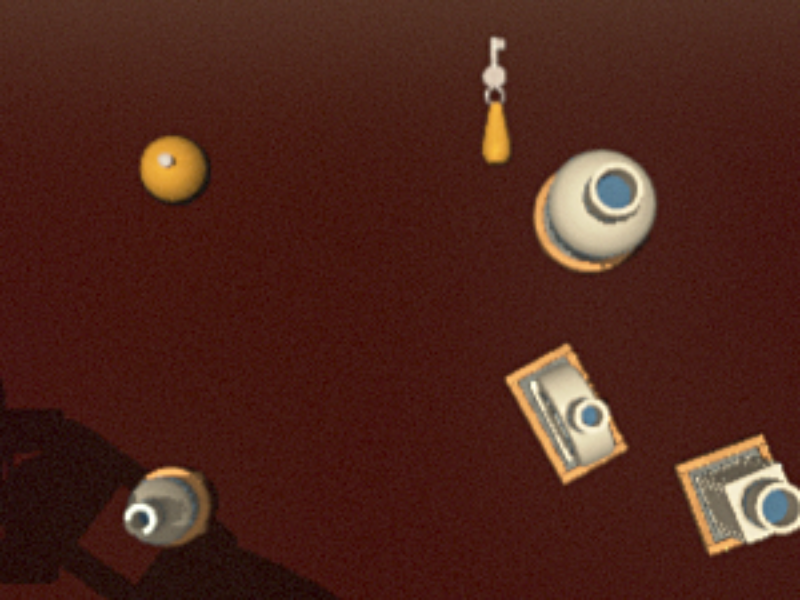

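In both views all four vases stand upright inside their lips, and the bell and key are where they were. The set-down heights (19.8 to 20.0 mm) match the recess floor at 20 mm.

```bash
python3 -c "from plant import job_done;print(job_done())"
```

```text
the job is handed in; nothing more can be done
None
```

All four vases are back upright on their matching stands, with the bell, key and purple look-alikes untouched, and the job was handed in at about 34 s.

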